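Dry-fit a gearbox cover above its locating pins

TASK

Check by eye whether the blue cover fits the aluminium gearbox: take the cover by its brittle rib, gripping it gently (no more than 40 N at each finger), lift it over the row of parts bins without bumping them, and hold it still and level just above the gearbox, about 10 mm clear of the tips of the two locating pins, with each hole straight above a pin (either way round). Nothing may touch the gearbox at any time, and the can, the brass gear and the screwdriver stay where they are. Finish while still holding the cover there: do not put it down or let go.

Things in the scene. Friction and masses are not known exactly. Their poses are not given: they have to be found in the camera images.
- cover: loose blue cover, 0.14-0.28 kg: plate 130 (x) by 84 (y) by 8 mm with two 14 mm through holes at x = +-45 mm, y = 0; on its middle a rib 60 mm long (x), 14 mm thick (y), top 40 mm above the underside: the grip, to be pinched across y. Origin: centre of the underside; z up. Lies flat on a fixed black rubber mat (150 by 110 by 4 mm) on one side of the bins.
- cover_rib (a point): centre of the top of the cover's rib, 40 mm above the cover's underside; axes as cover
- housing: fixed aluminium gearbox, open on top with brass gears inside, on the other side of the bins: foot 154 (x) by 100 (y) mm, body 130 by 84 mm, rim 55 mm high. Two dark steel pins of 8 mm diameter stand on the rim at x = +-45 mm, y = 0, their tips 73 mm above the bench. Origin: centre of its underside, on the bench; z up.
- housing_pins (a point): point midway between the tips of the two pins, at the height of the tips (73 mm above the bench); axes as housing
- bins: fixed row of three open parts bins (red, yellow, green) between cover and gearbox: 350 (x) by 100 (y) by 120 mm high over all, the long way pointing roughly away from the robot. Origin: centre of its underside, on the bench; z up.
- can: bystander: loose grey and yellow can, 60 mm diameter, 90 mm high, at the far side of the bench; origin: centre of its underside
- gear: bystander: loose brass gear blank, 64 mm diameter, 30 mm high, at the far side of the bench; origin: centre of its underside
- screwdriver: bystander: loose screwdriver with an orange handle, about 200 mm long (x), lying across the far side of the bench; origin: on its underside
There are look-alikes about, which are no part of the job. What is meant by the cover is not red, and is the larger of those in its own colour.

How it is judged:
By the outcome, as a careful person would: the job done as asked, in the order asked, and still so for the second after the job is handed in, while the arm keeps its last pose, push and grip.
It also fails if it takes over 42 s, if anything falls off the work surface, if the arm or the gripper's body presses on something with over 40 N, if the wrist force passes 120 N, or if a joint passes its speed limit or range.

ROBOT

A 6-joint arm with a two-finger parallel gripper is mounted at the origin on the work surface. World frame = base frame: x ahead of the robot, y to its left, z up, the work surface at z = 0. Lengths are in m, angles in rad, forces in N, time in s.
With the tool pointing down it reaches from about 0.4 to 0.825 m from the base axis. Payload 7 kg.
Tool frame: the origin (TCP) lies on the centre line of the jaws, within the pads' length; the fingertips stand 22 mm ahead of it and the grasp point (between the pads) lies 3 mm ahead of it; z points along the fingers, y is the line along which they close (so a half turn about z gives the same grasp; the last joint's range is limited). The gripper opens to 88 mm and grips with 3 to 60 N. Pads are 19 mm wide; open, the fingers measure 130 mm over their backs; the gripper's body (78 mm by 193 mm) begins 47 mm behind the grasp point.
Start: joints at [1.4, 0.359, 0.012, 0, -1.224, -0.288], TCP at [0.299, 0.605, 0.249] pointing down, gripper open.
Joint ranges: [-3.07, 3.07], [-1.43, 2.12], [-1.02, 1.25], [-3.03, 1.67], [-3.05, -0], [-3.03, 3.03]. Speed limits (rad/s): [2.39, 2.39, 3.01, 3.14, 3.14, 3.14].

INTERFACE

Orientations are given as [roll, pitch, yaw] about the fixed x, y, z axes, in that order (R = Rz(yaw) Ry(pitch) Rx(roll)).
In Python, from station import arm gives the robot as it stands.
- The arm moves only by the tool arm_command, never from a script. Its argument "series" is one flat list of numbers, 7 for each row, row after row: the turn, a rotation vector about the tool's x, y, z each as a share of 90 degrees, from -1 to 1, then the shift along the tool's x, y, z each as a share of 0.1 m, from -1 to 1, then the opening, from 0 (shut) to 1 (fully open). A call has 1 to 8 rows; each row is the pose to reach, as a shift and turn from the pose commanded when the call began, along the tool's axes at that moment; what a row does not reach only later rows make up. A row lasts 1/8 s, in which the tool goes at most 62.5 mm and 10.7 degrees, less where a joint would pass 70% of its speed; a pose out of reach is approached as far as the arm can. A call with a number of a shift or a turn outside -1 to 1 is refused whole. A call with a gripper value outside its range is refused whole. The fingers move at their own pace and stop on an object; "force" is the grip in N (left out, the last holds). Time passes only in rows, so rows that repeat a pose let the fingers close. It gives the time, the measured TCP pose, the force, the opening and the grip force at its end, in the units of the state.
- arm.get_state(): the state, without advancing time (a new reading comes with each control period).
- arm.grab_frame(name): name is "scene" or "top" or "wrist"; returns the picture (420x560x3 uint8, blue, green, red); there is no depth.
- arm.camera_model(name): a dict with "fovy" (degrees; the focal length in pixels is half the picture's height over the tangent of half this angle, whatever the lens; pixels are square), "cx", "cy" (the principal point, pixels), "pose" (4x4, takes a point from camera to world coordinates). Camera axes: x right, y down, z forward; pixel columns grow to the right and rows downward; lengths in m; the calibration is good to about 2 mm. A picture is of the moment at which its call begins: read the wrist's pose just before it. camera_model takes no time and is no camera call; for the wrist camera it gives the pose at the moment of the call.
- arm.job_done(): hands the job in; it is judged then, once.
The state is a dict: "t": time; "q": joint angles; "qd": joint speeds; "joint_efforts": joint torques, N m; "eef_pos": TCP position; "ee_rot": TCP orientation; "force": force on the tool from outside, world axes, zero at the start; "moment": the same for the moment, N m; "width": finger opening in m; "gripper_force": force on a finger pad.
Only numpy, scipy, OpenCV 4.12 (cv2) and the standard library are available. Lean on these libraries where they do the work, as an engineer would, in place of code of your own. Each camera call takes 0.05 s, during which the arm holds its last target. There are 200 camera calls.

## Working session

There is one attempt and no reset: what is moved stays moved. The work goes in short steps, Python scripts to look and compute and a tool call to move; the robot and the scene stay as the last step left them, time stands still between calls to the robot, and variables do not carry over. Pictures are saved under pics/ and viewed, at most 10 in all, crops included, and the job is handed in when it is done.

Besides the shell and the picture viewer there is one more tool, called after "Call:" as name(argument=value, ...), one argument or row to a line, values as JSON. arm_command: Moves the arm, as the interface text tells. Its arguments: {"type":"object","properties":{"series":{"type":"array"},"force":{"type":"number"}},"required":["series"]}

```bash
mkdir -p pics; ls; python3 - <<'E'
from station import arm
import cv2,numpy as np
np.set_printoptions(precision=4,suppress=True)
for n in ("scene","top"):
    cv2.imwrite(f"pics/{n}0.png",arm.grab_frame(n)); m=arm.camera_model(n); print(n,m)
s=arm.get_state(); print(s)
E
```

```text
pics
scene {'fovy': 55.75527121511394, 'cx': 278.80907407066826, 'cy': 211.8917355064296, 'pose': array([[ 0.3091,  0.55  , -0.7759,  1.2318],
       [ 0.9509, -0.1933,  0.2418, -0.1643],
       [-0.017 , -0.8125, -0.5827,  0.6049],
       [ 0.    ,  0.    ,  0.    ,  1.    ]])}
top {'fovy': 49.21597183031843, 'cx': 283.99512321783567, 'cy': 207.98672485706996, 'pose': array([[ 0.0098, -0.9913,  0.1315,  0.3849],
       [-0.9998, -0.0078,  0.0161,  0.036 ],
       [-0.015 , -0.1317, -0.9912,  1.14  ],
       [ 0.    ,  0.    ,  0.    ,  1.    ]])}
{'t': 0.1, 'q': array([ 1.4001,  0.3593,  0.0111, -0.0003, -1.2241, -0.2881]), 'qd': array([ 0.0005, -0.0004,  0.0018,  0.0017,  0.0017,  0.0002]), 'joint_efforts': array([ -0.001 , -58.4163,  29.3749,   7.0153,   0.0102,  -0.0001]), 'eef_pos': array([0.2988, 0.6048, 0.2477]), 'ee_rot': array([ 3.1401, -0.0001, -0.4589]), 'force': array([ 1.413 , -0.0783, -0.8757]), 'moment': array([0.0431, 0.0009, 0.0382]), 'gripper_force': 0.0, 'width': 0.0875887764233585}
```

View pics/top0.png

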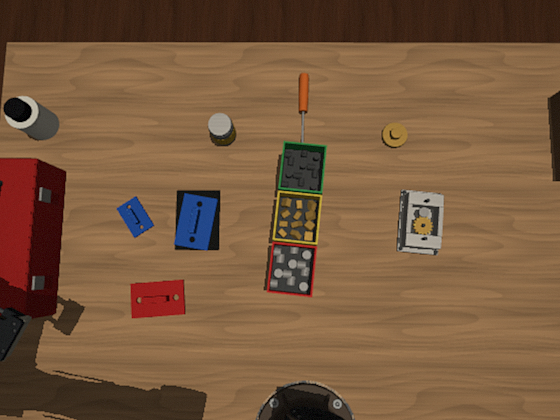

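View pics/scene0.png

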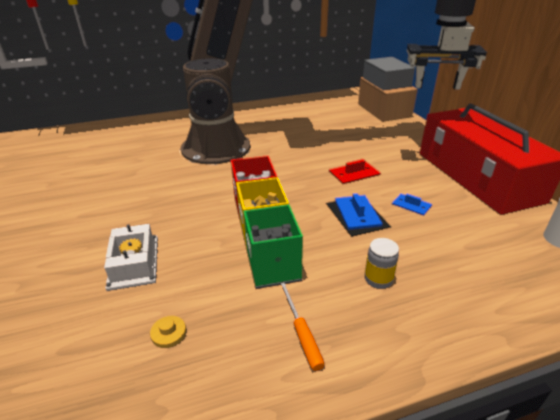

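```bash
cat > h.py <<'E'
from station import arm
import cv2,numpy as np
from scipy.spatial.transform import Rotation as R
np.set_printoptions(precision=4,suppress=True)
def ray(m,uv,z,h=420):
    f=h/2/np.tan(np.radians(m["fovy"])/2); uv=np.atleast_2d(uv).astype(float)
    d=np.c_[(uv[:,0]-m["cx"])/f,(uv[:,1]-m["cy"])/f,np.ones(len(uv))]@m["pose"][:3,:3].T
    o=m["pose"][:3,3]; return (o+d*((z-o[2])/d[:,2])[:,None])[:,:2]
def proj(m,P,h=420):
    f=h/2/np.tan(np.radians(m["fovy"])/2); T=np.linalg.inv(m["pose"])
    p=np.atleast_2d(P)@T[:3,:3].T+T[:3,3]; return np.c_[m["cx"]+f*p[:,0]/p[:,2],m["cy"]+f*p[:,1]/p[:,2]]
def blobs(mask,a=60):
    n,l,s,c=cv2.connectedComponentsWithStats(mask.astype(np.uint8)); return [(l==i,s[i],c[i]) for i in range(1,n) if s[i,4]>a]
def rect(m,mask,z):
    c=np.argwhere(mask)[:,::-1]
    c=max(cv2.findContours(mask.astype(np.uint8),0,cv2.CHAIN_APPROX_NONE)[0],key=len)[:,0]
    r=cv2.minAreaRect((ray(m,c,z)*1000).astype(np.float32)); return r
def blue(im): b,g,r=[im[...,i].astype(int) for i in range(3)]; return (b>60)&(b>1.6*g)&(b>2*r)
E
python3 - <<'E'
from h import *
m=arm.camera_model("top"); im=cv2.imread("pics/top0.png")
for mk,s,c in blobs(blue(im)): print(s,c,rect(m,mk,.012))
hsv=cv2.cvtColor(im,cv2.COLOR_BGR2HSV)
for n,p in dict(binTL=(282,142),binTR=(327,145),binBR=(313,297),binBL=(267,294)).items(): print(n,ray(m,p,.12))
for n,p in dict(can=(220,122),gear=(395,134)).items(): print(n,ray(m,p,.05))
a=cv2.resize(im[180:260,165:235],None,fx=5.5,fy=7*5.5/7,interpolation=cv2.INTER_CUBIC)
b=cv2.resize(im[180:260,387:457],None,fx=5.5,fy=5.5,interpolation=cv2.INTER_CUBIC)
cv2.imwrite("pics/crop1.png",np.hstack([a,b]))
E
```

```text
[ 174  193   44   57 1759] [195.4144 221.3007] ((499.6938171386719, 273.9753723144531), (86.35535430908203, 132.21759033203125), 80.40966033935547)
[117 197  37  40 730] [134.8575 216.5479] ((510.30084228515625, 425.30877685546875), (87.06482696533203, 55.52296447753906), 34.08332824707031)
binTL [[0.6725 0.0587]]
binTR [[ 0.666  -0.0441]]
binBR [[ 0.3244 -0.0127]]
binBL [[0.3298 0.088 ]]
can [[0.7421 0.2136]]
gear [[ 0.7139 -0.2155]]
```

View pics/crop1.png

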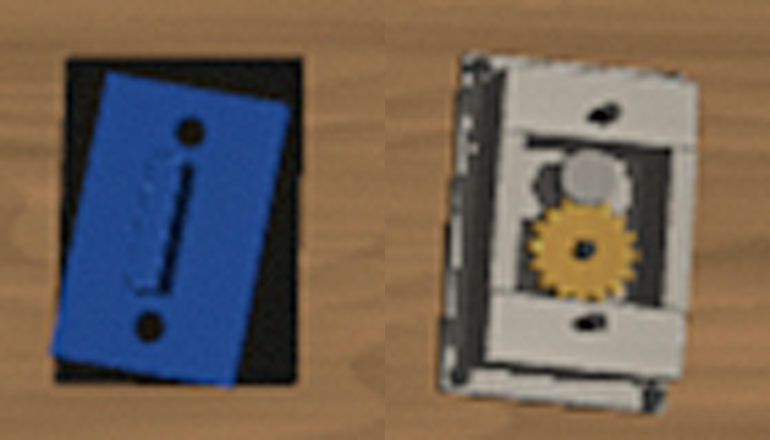

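The real cover is the large blue plate on the black mat at top (197,221). The look-alikes are the small blue one at (135,216), measuring 87x56 mm, and the red one at (158,298). The crop shows its holes at about (199.5,203.8) and (192.1,239.3). The pin tips are at about (428,199.5) and (426.5,238). The plate measures 132x86 mm, which matches. Moving first in -y, away from the toolbox.

Call:
arm_command(
  series=[0,0,0,0.12,0.25,0,1,0,0,0,0.25,0.5,0,1,0,0,0,0.37,0.75,0,1,0,0,0,0.49,0.98,0,1],
  force=25,
)

```text
t: 0.6
eef_pos: [0.2993, 0.4944, 0.2482]
ee_rot: [3.141, 0.0, -0.459]
force: [-0.5, -0.3, 0.2]
width: 0.0877
gripper_force: 0.0
```

Call:
arm_command(
  series=[0,0,-0.1,0.25,0.2,0,1,0,0,-0.186,0.5,0.4,0,1,0,0,-0.186,0.75,0.5,0,1,0,0,-0.186,1,0.6,0,1],
)

```text
t: 1.1
eef_pos: [0.3629, 0.3966, 0.2484]
ee_rot: [3.141, 0.0, -0.166]
force: [0.7, 0.0, -0.4]
width: 0.0876
gripper_force: 0.0
```

Call:
arm_command(
  series=[0,0,0,0.25,0.25,0,1,0,0,0,0.5,0.5,0,1,0,0,0,0.75,0.75,0,1,0,0,0,1,0.98,0,1,0,0,0,1,0.98,0,1,0,0,0,1,0.98,0,1],
)

```text
t: 1.85
eef_pos: [0.4448, 0.2842, 0.2483]
ee_rot: [3.141, 0.0, -0.167]
force: [0.1, -0.1, -0.3]
width: 0.0875
gripper_force: 0.0
```

```bash
python3 - <<'E'
from h import *
s=arm.get_state(); m=arm.camera_model("wrist"); im=arm.grab_frame("wrist"); cv2.imwrite("pics/w1.png",im)
print(s["eef_pos"],s["ee_rot"]); print(m)
for mk,st,c in blobs(blue(im),300): print(st,c,rect(m,mk,.012))
E
```

```text
[0.4448 0.2842 0.2483] [ 3.1414  0.0003 -0.1673]
{'fovy': 60.16166546723457, 'cx': 277.38715055817255, 'cy': 206.06791528177007, 'pose': array([[-0.1663, -0.9512, -0.2601,  0.5126],
       [-0.9861,  0.1607,  0.043 ,  0.2722],
       [ 0.0009,  0.2636, -0.9646,  0.3855],
       [ 0.    ,  0.    ,  0.    ,  1.    ]])}
[ 235   52   88  135 9229] [274.479  124.4103] ((497.92279052734375, 273.7218322753906), (84.77215576171875, 130.96524047851562), 80.37261199951172)
[  78   84  102  101 4707] [128.2112 134.1394] ((510.0989990234375, 424.91375732421875), (86.66679382324219, 56.35662841796875), 34.0517578125)
```

View pics/w1.png

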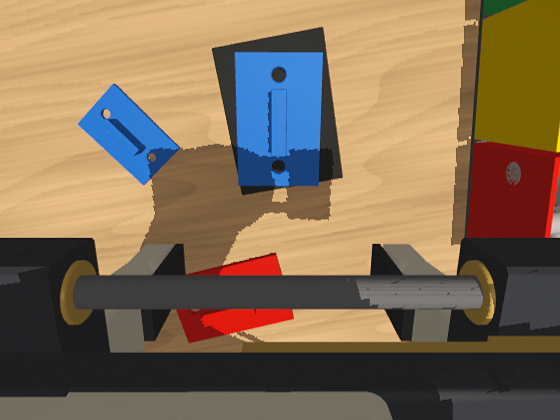

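The wrist view shows the large blue cover with its holes at (279,74) and (279,166). It lies at (0.498,0.274) with yaw -9.6°, which agrees with the top view, and the jaws are already parallel to it. Moving over it and going down.

Call:
arm_command(
  series=[0,0,0,0.25,0,0.2,1,0,0,0,0.55,0.02,0.4,1,0,0,0,0.55,0.02,0.7,1,0,0,0,0.55,0.02,1,1],
)

```text
t: 2.4
eef_pos: [0.4986, 0.2739, 0.1475]
ee_rot: [3.142, 0.0, -0.166]
force: [0.5, 0.3, 0.2]
width: 0.0876
gripper_force: 0.0
```

Call:
arm_command(
  series=[0,0,0,0,0,0.3,1,0,0,0,0,0,0.5,1,0,0,0,0,0,0.6,1,0,0,0,0,0,0.6,1],
)

```text
t: 2.9
eef_pos: [0.4984, 0.2735, 0.0882]
ee_rot: [3.141, 0.001, -0.166]
force: [-0.0, 0.3, -0.0]
width: 0.0877
gripper_force: 0.0
```

```bash
python3 - <<'E'
from h import *
s=arm.get_state(); m=arm.camera_model("wrist"); im=arm.grab_frame("wrist"); cv2.imwrite("pics/w2.png",im)
print(s["eef_pos"],s["ee_rot"])
for mk,st,c in blobs(blue(im),300): print(st,c,rect(m,mk,.012))
e=s["eef_pos"]; print(proj(m,[[.4988,.274,.044],[e[0],e[1],.044]]))
E
```

```text
[0.4984 0.2735 0.0882] [ 3.1406  0.0005 -0.1658]
[  204   157   144   118 13733] [273.1082 222.5189] ((501.24169921875, 273.1713562011719), (84.80586242675781, 75.16699981689453), 80.46916198730469)
[   0  161  120  114 4780] [ 41.7851 214.5255] ((515.9597778320312, 416.7157287597656), (85.61011505126953, 44.83866882324219), 34.233524322509766)
[213 309 127   9 927] [274.616  312.3376] ((436.285400390625, 284.07598876953125), (83.65713500976562, 5.984830379486084), 80.4585189819336)
[[274.9595 240.4811]
 [275.9384 240.954 ]]
```

View pics/w2.png

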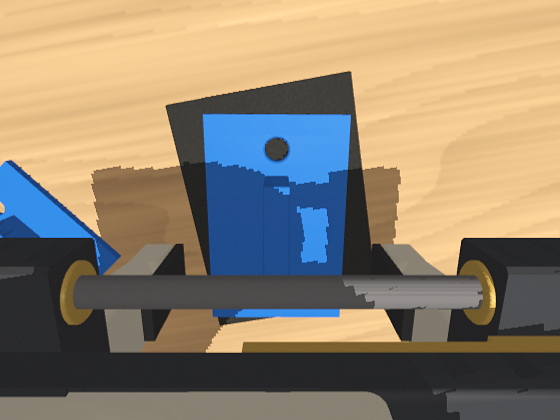

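The rib (top end near (276,185)) is centred between the open fingers, with one hole at (276,149). The small look-alike is clear of the left finger. Going down 47 mm, then closing.

Call:
arm_command(
  series=[0,0,0,0,0,0.2,1,0,0,0,0,0,0.4,1,0,0,0,0,0,0.47,1,0,0,0,0,0,0.47,1],
)

```text
t: 3.45
eef_pos: [0.499, 0.2734, 0.042]
ee_rot: [-3.141, -0.0, -0.166]
force: [-0.0, -0.3, -0.7]
width: 0.0877
gripper_force: 0.0
```

Call:
arm_command(
  series=[0,0,0,0,0,0,0.3,0,0,0,0,0,0,0.2,0,0,0,0,0,0,0.1,0,0,0,0,0,0,0.05,0,0,0,0,0,0,0,0,0,0,0,0,0,0,0,0,0,0,0,0,0,0,0,0,0,0,0,0],
  force=25,
)

```text
t: 4.45
eef_pos: [0.4988, 0.2733, 0.0415]
ee_rot: [-3.142, -0.0, -0.167]
force: [-0.6, 0.9, 0.5]
width: 0.0134
gripper_force: 25.0
```

Call:
arm_command(
  series=[0,0,0,0,0,-0.1,0,0,0,0,0,0,-0.25,0,0,0,0,0,0,-0.4,0,0,0,0,0,0,-0.55,0,0,0,0,0,0,-0.7,0,0,0,0,0,0,-0.85,0,0,0,0,0,0,-1,0,0,0,0,0,0,-1,0],
)

```text
t: 5.45
eef_pos: [0.4994, 0.2738, 0.1431]
ee_rot: [-3.139, -0.002, -0.166]
force: [-0.1, 1.0, -2.0]
width: 0.0139
gripper_force: 25.0
```

Call:
arm_command(
  series=[0,0,0,0,0,-0.15,0,0,0,0,0,0,-0.35,0,0,0,0,0,0,-0.55,0,0,0,0,0,0,-0.7,0,0,0,0,0,0,-0.85,0,0,0,0,0,0,-0.9,0,0,0,0,0,0,-0.9,0],
)

```text
t: 6.32
eef_pos: [0.4988, 0.2732, 0.2316]
ee_rot: [-3.141, 0.0, -0.167]
force: [0.4, 0.1, -2.2]
width: 0.014
gripper_force: 25.0
```

```bash
python3 - <<'E'
from h import *
s=arm.get_state(); m=arm.camera_model("wrist"); im=arm.grab_frame("wrist")
t=arm.grab_frame("top"); mt=arm.camera_model("top")
cv2.imwrite("pics/w3.png",np.hstack([im[:,100:460],cv2.resize(t[180:265,385:460],None,fx=4.94,fy=4.94,interpolation=cv2.INTER_CUBIC)]))
print(s["eef_pos"],s["ee_rot"],s["width"],s["gripper_force"],s["force"])
# pins: from dark pixels near known pixel, first (unmoved) view
tip=ray(mt,[[428,199.5],[426.5,238]],.073); print("tips",tip, np.linalg.norm(tip[0]-tip[1]),tip.mean(0),np.degrees(np.arctan2(*(tip[0]-tip[1])[::-1])))
# dark pixel extremes
g=cv2.cvtColor(t,cv2.COLOR_BGR2GRAY)
for u,v in ((426,201),(424,239)): print(g[v-5:v+5,u-6:u+8])
E
```

```text
[0.4988 0.2732 0.2316] [-3.1414  0.     -0.1667] 0.014012280140787262 24.999777674674988 [ 0.4235  0.0676 -2.1711]
tips [[ 0.5491 -0.2838]
 [ 0.4589 -0.2775]] 0.09046797873760501 [ 0.504  -0.2806] -3.983244722223656
[[184 186 185 184 185 184 184 184 186 186 185 184 184 184]
 [183 184 185 184 184 187 190 191 192 187 183 183 183 183]
 [185 184 186 187 190 197 177 152 146 170 191 185 182 184]
 [188 187 187 194 173 142 114  70  62 118 176 187 184 185]
 [188 186 193 174 104  11  13  46  52 102 166 188 183 183]
 [189 188 192 142  37   2   0  22  59 138 185 185 183 182]
 [192 193 196 175 153 137  86 113 155 180 192 186 184 184]
 [200 202 201 204 204 194 171 184 201 196 191 190 189 188]
 [154 159 165 175 185 191 201 199 195 198 198 198 198 196]
 [ 61  71  81 102 120 131 140 140 139 144 152 159 164 172]]
[[154 149 132 146 160 132  85 108 153 144 143 153 107  57]
 [197 193 192 194 184 169 163 167 177 178 170 150 139 146]
 [190 189 192 195 204 184 168 166 170 190 194 189 192 195]
 [188 191 196 176 148 108  77  78  86 162 193 188 189 188]
 [187 190 168 106  28   0  37  57  37 142 194 188 187 186]
 [188 191 172 108  32   5  11  71  82 148 193 187 186 186]
 [188 192 194 175 148 148 145 157 162 175 190 186 186 185]
 [188 188 191 193 195 197 197 195 190 189 189 187 186 185]
 [189 188 188 190 187 188 189 187 185 185 185 184 186 184]
 [191 190 188 187 187 187 187 186 185 185 185 186 186 184]]
```

View pics/w3.png

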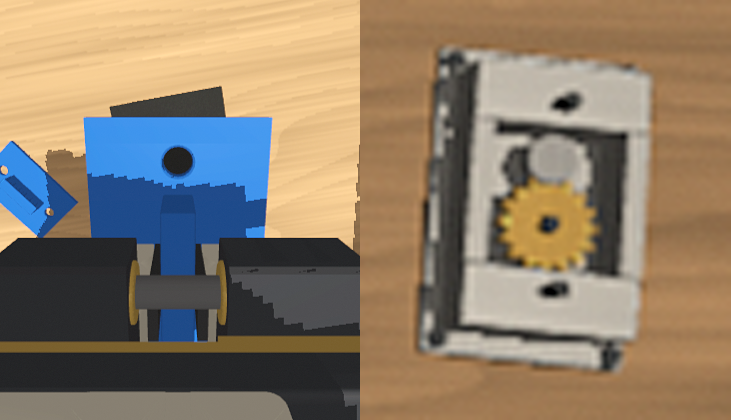

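The wrist half shows the cover held level, with its front hole centred at about column 278, row 160. The top half shows the gearbox at about (0.504,-0.281). The pin spacing measures 90.5 mm against the 90 mm given, and the yaw is about -4°. Crossing the bins with the underside about 70 mm above them.

Call:
arm_command(
  series=[0,0,-0.02,0.04,0.2,0,0,0,0,-0.04,0.08,0.4,0,0,0,0,-0.062,0.12,0.6,0,0,0,0,-0.062,0.16,0.8,0,0,0,0,-0.062,0.17,1,0,0],
)

```text
t: 7.05
eef_pos: [0.4989, 0.1707, 0.2312]
ee_rot: [3.141, 0.001, -0.07]
force: [-0.3, -0.0, -1.3]
width: 0.0135
gripper_force: 25.0
```

Call:
arm_command(
  series=[0,0,0,0.02,0.25,0,0,0,0,0,0.04,0.5,0,0,0,0,0,0.06,0.75,0,0,0,0,0,0.07,1,0,0],
)

```text
t: 7.55
eef_pos: [0.4988, 0.0702, 0.2315]
ee_rot: [-3.142, 0.0, -0.07]
force: [0.1, -0.0, -1.5]
width: 0.0137
gripper_force: 25.0
```

Call:
arm_command(
  series=[0,0,0,0.02,0.25,0,0,0,0,0,0.04,0.5,0,0,0,0,0,0.06,0.75,0,0,0,0,0,0.07,1,0,0],
)

```text
t: 8.05
eef_pos: [0.4987, -0.03, 0.2315]
ee_rot: [-3.142, 0.0, -0.07]
force: [0.4, 0.1, -1.8]
width: 0.014
gripper_force: 25.0
```

Call:
arm_command(
  series=[0,0,0,0.02,0.25,0,0,0,0,0,0.04,0.5,0,0,0,0,0,0.06,0.75,0,0,0,0,0,0.07,1,0,0],
)

```text
t: 8.55
eef_pos: [0.4987, -0.1302, 0.2315]
ee_rot: [-3.142, 0.0, -0.07]
force: [0.2, 1.4, -1.3]
width: 0.0137
gripper_force: 25.0
```

Call:
arm_command(
  series=[0,0,0,-0.1,0.25,0,0,0,0,0,-0.25,0.5,0,0,0,0,0,-0.4,0.75,0,0,0,0,0,-0.5,1,0,0,0,0,0,-0.5,1,0,0],
)

```text
t: 9.18
eef_pos: [0.4411, -0.2266, 0.2315]
ee_rot: [3.142, 0.0, -0.072]
force: [0.2, 0.0, -2.2]
width: 0.014
gripper_force: 25.0
```

Next, to y≈-0.28: look at the far pin here, then back off and look at the near one.

Call:
arm_command(
  series=[0,0,0,0,0.25,0,0,0,0,0,0.01,0.5,0,0,0,0,0,0.02,0.53,0,0,0,0,0,0.02,0.53,0,0,0,0,0,0.02,0.53,0,0],
)

```text
t: 9.8
eef_pos: [0.4408, -0.2777, 0.2316]
ee_rot: [-3.141, -0.0, -0.069]
force: [1.4, 0.8, -0.4]
width: 0.0135
gripper_force: 25.0
```

```bash
python3 - <<'E'
from h import *
s=arm.get_state(); m=arm.camera_model("wrist"); im=arm.grab_frame("wrist")
cv2.imwrite("pics/w4raw.png",im); np.save("w4.npy",m["pose"]); print(s["eef_pos"],s["ee_rot"],m["pose"][:3])
print(proj(m,[[.5491,-.2838,.073],[.4589,-.2775,.073]]))
E
```

```text
[ 0.4408 -0.2777  0.2316] [-3.1414 -0.     -0.0688] [[-0.0685 -0.9624 -0.2628  0.5093]
 [-0.9976  0.0662  0.0176 -0.2828]
 [ 0.0004  0.2634 -0.9647  0.3687]]
[[274.8754  52.6453]
 [274.9511 170.7993]]
```

Call:
arm_command(
  series=[0,0,0,-0.2,0,0,0,0,0,0,-0.4,0,0,0,0,0,0,-0.6,-0.02,0,0,0,0,0,-0.6,-0.03,0,0,0,0,0,-0.6,-0.03,0,0],
)

```text
t: 10.48
eef_pos: [0.3809, -0.2712, 0.2321]
ee_rot: [3.141, -0.001, -0.069]
force: [0.5, -0.8, -2.2]
width: 0.0139
gripper_force: 25.0
```

```bash
python3 - <<'E'
from h import *
s=arm.get_state(); m=arm.camera_model("wrist"); im=arm.grab_frame("wrist")
cv2.imwrite("pics/w5raw.png",im); np.save("w5.npy",m["pose"]); print(s["eef_pos"],s["ee_rot"])
print(proj(m,[[.5491,-.2838,.073],[.4589,-.2775,.073]]))
a=cv2.imread("pics/w4raw.png")
cv2.imwrite("pics/w45.png",np.hstack([cv2.resize(x[0:190,190:370],None,fx=2.2,fy=2.2,interpolation=cv2.INTER_CUBIC) for x in (a,im)]))
E
```

```text
[ 0.3809 -0.2712  0.2321] [ 3.1413 -0.0012 -0.0692]
[[277.9309 -37.2207]
 [277.802   94.7599]]
```

View pics/w45.png

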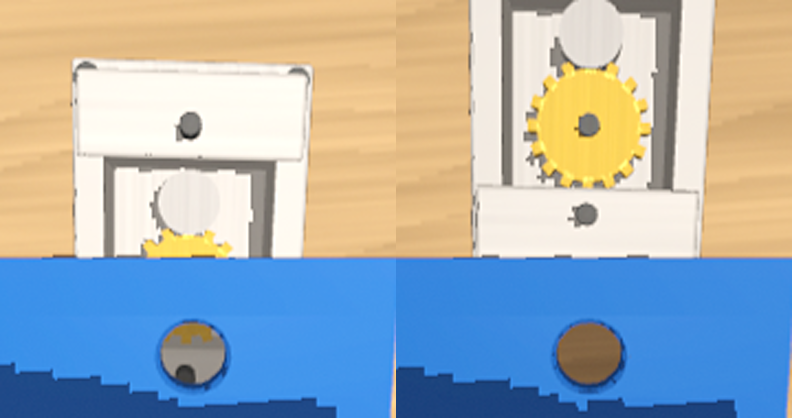

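The left half (far pin) shows the tip at about px (276.8,56). The right half (near pin) shows it at about (276.8,97). The cover's front hole is at about (277.7,161.5). Turning these into positions.

```bash
python3 - <<'E'
from h import *
m=arm.camera_model("wrist"); tips=[]
for n,(u,v) in (("w4",(276.8,55.9)),("w5",(276.8,96.8))):
    im=cv2.imread(f"pics/{n}raw.png"); M=dict(m,pose=np.load(n+".npy"))
    mx=im.max(2)[int(v)-9:int(v)+10,int(u)-10:int(u)+11]
    print(mx[::1,::1] if n=="w4" else "")
    tips.append(ray(M,(u,v),.073)[0])
a,b=tips; c=(a+b)/2; yaw=np.arctan2(*(a-b)[::-1]); print(tips,np.linalg.norm(a-b),"centre",c,"yaw",yaw)
s=arm.get_state(); e,y=s["eef_pos"],s["ee_rot"][2]
im=cv2.imread("pics/w5raw.png"); M=dict(m,pose=np.load("w5.npy"))
k=blue(im)[:237]; h=[x for x in blobs(~k,100) if 250<x[2][0]<300 and 140<x[2][1]<180]
for x in h: print(x[1],x[2])
# fit plate front edge + hole in tool frame
hole=ray(M,(277.7,161.5),e[2]-.0375+.008)[0]-e[:2]
ex,ey=np.array([np.cos(y),np.sin(y)]),np.array([np.sin(y),-np.cos(y)])
print("hole in tool",hole@ex,hole@ey)
edge=ray(M,[(200,117),(340,117)],e[2]-.0295)-e[:2]; print("edge x",edge@ex)
E
```

```text
[[255 255 255 255 255 255 255 255 255 255 255 255 255 255 255 255 255 255
  255 255 255]
 [255 255 255 255 255 255 255 255 255 255 255 255 255 255 255 255 255 255
  255 255 255]
 [255 255 255 255 255 255 255 255 255 255 255 255 255 255 255 255 255 255
  255 255 255]
 [255 255 255 255 255 255 255 255 255 255 255 255 255 255 255 255 255 255
  255 255 255]
 [255 255 255 255 255 255 255 255 246 235 238 237 240 253 255 255 255 255
  255 255 255]
 [255 255 255 255 255 255 255 237 177 104 117 120 146 210 255 255 255 255
  255 255 255]
 [255 255 255 255 255 255 233 138 125 129 129 130 126 131 213 255 255 255
  255 255 255]
 [255 255 255 255 255 250 112 126 129 130 132 133 132 126 143 248 255 255
  255 255 255]
 [255 255 255 255 255 231 110 128 130 132 132 134 134 129 136 209 255 255
  255 255 255]
 [255 255 255 255 255 223 121 127 130 132 134 134 133 132 135 198 255 255
  255 255 255]
 [255 255 255 234 236 168 122 130 131 134 135 135 133 132 125 161 255 255
  255 255 255]
 [255 255 255 216 146  99 114 131 130 133 134 133 133 132 125 169 255 255
  255 255 255]
 [255 255 255 255 148 114  94 13
[... 179 characters left out ...]
 105 114 126 119 105  71 106 240 255 255
  255 255 255]
 [255 255 255 255 152 158 117  38  44  64  91  72  40  58 165 255 255 255
  255 255 255]
 [255 255 255 255 151 159 145  91  32  33  37  33  57 164 246 255 255 255
  255 255 255]
 [255 255 255 255 149 154 169 235 226 188 142 159 230 246 255 255 255 255
  255 255 255]
 [255 255 255 255 227 229 235 255 255 254 238 243 255 255 255 255 255 255
  255 255 255]]

[array([ 0.5467, -0.2851]), array([ 0.4574, -0.2766])] 0.08968044140993513 centre [ 0.5021 -0.2809] yaw -0.09474508519847388
[283 143  34  13 152] [298.7632 146.3947]
[263 147  30  28 656] [277.2363 160.2027]
hole in tool 0.04426538798962054 0.0006694299376285625
edge x [0.0642 0.0642]
```

```bash
python3 - <<'E'
from h import *
m=arm.camera_model("wrist"); tips=[]
for n,(u,v) in (("w4",(277,56)),("w5",(277,97))):
    im=cv2.imread(f"pics/{n}raw.png"); M=dict(m,pose=np.load(n+".npy"))
    w=im.max(2)[v-9:v+10,u-10:u+11]; k=((w>100)&(w<140)).astype(np.uint8); k=cv2.morphologyEx(k,cv2.MORPH_OPEN,np.ones((3,3),np.uint8))
    x=max(blobs(k,20),key=lambda b:b[1][4]); p=x[2]+[u-10,v-9]; print(x[1],p); tips.append(ray(M,p,.073)[0])
a,b=tips; yaw=np.arctan2(*(a-b)[::-1]); c=(a+b)/2; print(tips,np.linalg.norm(a-b),c,yaw)
# housing body left/right edges in w5 (rim z .055)
M=dict(m,pose=np.load("w5.npy")); im=cv2.imread("pics/w5raw.png").min(2)
L=[];Rr=[]
for v in range(5,110,5):
    r=np.flatnonzero(im[v]>215); L.append((r.min(),v)); Rr.append((r.max(),v))
for E in (L,Rr):
    P=ray(M,E,.055); f=np.polyfit(P[:,0],P[:,1],1); print("edge yaw",np.arctan(f[0]),np.std(P[:,1]-np.polyval(f,P[:,0])))
ty=yaw; ex,ey=np.array([np.cos(ty),np.sin(ty)]),np.array([np.sin(ty),-np.cos(ty)])
print("target TCP",c+.0008*ex-.0007*ey)
E
```

```text
[ 5  4  9 10 74] [276.      55.6216]
[ 6  5  8  8 57] [276.4386  96.6667]
[array([ 0.5469, -0.2845]), array([ 0.4575, -0.2763])] 0.08976928683107376 [ 0.5022 -0.2804] -0.09110171693818715
edge yaw -0.07761994567671601 0.0006380072320508214
edge yaw -0.08817141379316365 0.00023468993845212387
target TCP [ 0.5031 -0.2798]
```

Call:
arm_command(
  series=[0,0,0,0.25,0,0,0,0,0,0.012,0.5,0,0,0,0,0,0.012,0.75,0,0,0,0,0,0.012,0.95,0,0,0,0,0,0.012,0.95,0,0,0],
)

```text
t: 11.15
eef_pos: [0.4771, -0.2777, 0.2309]
ee_rot: [-3.142, 0.001, -0.088]
force: [-0.1, 0.5, -1.9]
width: 0.014
gripper_force: 25.0
```

Call:
arm_command(
  series=[0,0,0,0.15,0,0.1,0,0,0,0,0.27,0,0.3,0,0,0,0,0.275,0,0.5,0,0,0,0,0.275,0,0.7,0,0,0,0,0.275,0,0.8,0,0,0,0,0.275,0,0.8,0,0,0,0,0.275,0,0.8,0],
)

```text
t: 12.02
eef_pos: [0.5038, -0.2803, 0.1523]
ee_rot: [3.141, -0.001, -0.088]
force: [0.2, 0.7, -1.3]
width: 0.0137
gripper_force: 25.0
```

```bash
cat > chk.py <<'E'
from h import *
import sys
n=sys.argv[1]
s=arm.get_state(); m=arm.camera_model("wrist"); im=arm.grab_frame("wrist"); t=arm.grab_frame("top"); mt=arm.camera_model("top"); sc=arm.grab_frame("scene"); ms=arm.camera_model("scene")
for k,x in dict(w=im,t=t,s=sc).items(): cv2.imwrite(f"pics/{n}_{k}.png",x)
e=s["eef_pos"]; print(e,s["ee_rot"],s["width"],s["gripper_force"],s["force"])
y=s["ee_rot"][2]; C,S=np.cos(y),np.sin(y)
und=e[2]-.0375; cen=e[:2]+np.array([[C,S],[S,-C]]).T@[-.0008,.0007]
pins=np.array([[.5469,-.2845,.073],[.4575,-.2763,.073]])
hol=[[*(cen+d*np.array([C,S])),und+.008] for d in(.045,-.045)]
for nm,M in dict(w=m,t=mt,s=ms).items(): print(nm,"pins",proj(M,pins).ravel(),"holes",proj(M,hol).ravel())
r=lambda x,u,v,a,b,f:cv2.resize(x[v-b:v+b,u-a:u+a],None,fx=f,fy=f,interpolation=cv2.INTER_CUBIC)
cv2.imwrite(f"pics/{n}.png",np.vstack([np.hstack([r(im,277,165,45,35,4),r(t,424,221,45,35,4)]),r(sc,135,230,90,35,4)]))
E
python3 chk.py c1
```

```text
[ 0.5038 -0.2803  0.1523] [ 3.1412 -0.0011 -0.0879] 0.01368127409074648 24.999747276306152 [ 0.1658  0.7316 -1.2804]
w pins [276.9711 151.4831 276.5033 288.2138] holes [277.6486 162.2593 277.5786 332.6373]
t pins [428.3459 200.4518 426.0068 238.5994] holes [435.1347 196.7914 432.8976 236.868 ]
s pins [123.8652 250.3877 127.4618 224.4753] holes [117.4819 231.5854 121.5936 206.3037]
```

View pics/c1.png

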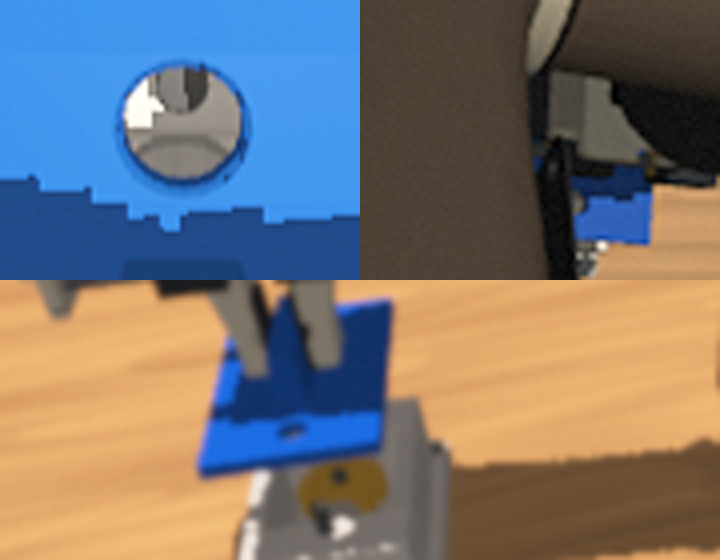

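The wrist view shows the far pin tip at px (276.8,152) through the hole, whose ring is centred at (277.5,160.8). The predictions were (277.0,151.5) and (277.6,162.3), so alignment is within about 1 mm. The arm hides the top view. The scene view shows the cover level and clear. Trimming by under 1 mm and going down 31 mm to 10 mm clear.

Call:
arm_command(
  series=[0,0,0,-0.008,-0.005,0.06,0,0,0,0,-0.008,-0.005,0.12,0,0,0,0,-0.008,-0.005,0.18,0,0,0,0,-0.008,-0.005,0.24,0,0,0,0,-0.008,-0.005,0.29,0,0,0,0,-0.008,-0.005,0.31,0,0,0,0,-0.008,-0.005,0.31,0,0,0,0,-0.008,-0.005,0.31,0],
)

```text
t: 13.18
eef_pos: [0.5026, -0.2796, 0.1208]
ee_rot: [3.142, -0.0, -0.088]
force: [0.3, 0.7, -1.5]
width: 0.0137
gripper_force: 25.0
```

```bash
python3 chk.py c2; python3 - <<'E'
from h import *
S=[arm.get_state()]
for i in range(5): arm.grab_frame("wrist"); S.append(arm.get_state())
print(np.mean([s["eef_pos"] for s in S],0),np.mean([s["ee_rot"]%(2*np.pi) for s in S],0),S[-1]["t"])
E
```

```text
[ 0.5026 -0.2796  0.1208] [ 3.1415 -0.0004 -0.088 ] 0.013721615156322337 24.999752640724182 [ 0.2744  0.6574 -1.4646]
w pins [278.1811 156.3741 277.5237 312.6931] holes [277.6308 162.2474 277.5724 332.5845]
t pins [428.3459 200.4518 426.0068 238.5994] holes [430.563  199.4016 428.3396 238.3122]
s pins [123.8652 250.3877 127.4618 224.4753] holes [121.8249 243.4231 125.4919 217.7345]
[ 0.5026 -0.2796  0.1207] [3.1416 6.2829 6.1951] 13.575
```

View pics/c2.png

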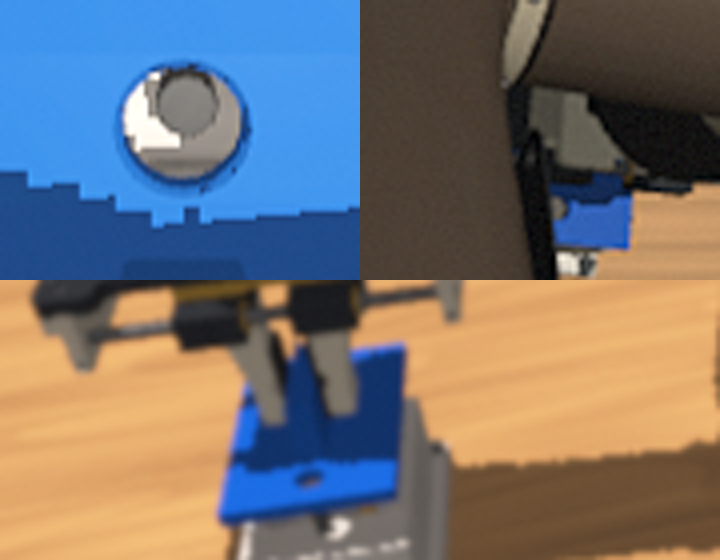

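The wrist view shows the far pin at (278.7,155.8) inside the hole at (277.5,160.8). That puts it straight below in x and about 0.6 mm off in tool y. One last trim, then a hold.

Call:
arm_command(
  series=[0,0,0,0,0.006,0,0,0,0,0,0,0.006,0,0,0,0,0,0,0.006,0,0,0,0,0,0,0.006,0,0,0,0,0,0,0.006,0,0,0,0,0,0,0.006,0,0],
)

```text
t: 14.32
eef_pos: [0.5024, -0.2802, 0.1206]
ee_rot: [-3.142, 0.0, -0.088]
force: [-0.6, 0.4, -1.6]
width: 0.0139
gripper_force: 25.0
```

```bash
python3 - <<'E'
from station import arm
s=arm.get_state(); print(s["t"],s["eef_pos"],s["ee_rot"],s["gripper_force"],abs(s["qd"]).max()); print(arm.job_done())
E
```

```text
14.325 [ 0.50244511 -0.28016706  0.12055043] [-3.14158335e+00  2.25604352e-06 -8.81074343e-02] 24.99969720840454 0.0018705357638328609
the job is handed in; nothing more can be done
None
```

I handed the job in at 14.3 s: the cover is held level and still at 25 N, about 10 mm above the pin tips; the far hole is within about 1 mm of its pin, and the near hole, hidden from view, is placed by measurement only.

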